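# Run the loaded pack carriage to the weld pointer and brake it there

### The job

Bring the loaded carriage along its guide rail to the welding position, so that the brass pointer on its tray lines up with the brass tip of the pointer post; let go of it there and see that it stays at rest for a good two seconds before you finish. It glides almost without friction and its ends are sprung bumpers: push and brake it gently on the bumpers only, never touch the tray or its packs, never let it run into the stop at either end of the rail, and leave the other things on the bench alone.

Things in the scene. Friction and masses are not known exactly. Their poses are not given: they have to be found in the camera images.
- rail: Fixed guide rail: plate 160 x 680 mm, two steel bars, 21 mm high. Origin: centre of its underside, on the bench; y runs along the rail the way the carriage must go, x across, z up. A low black rubber stop, 50 mm wide, top 28 mm above the bench, stands between the bars at each end, inner faces at y = +300 and -300 mm.
- carriage (a joint): Place of the carriage along the rail (m), growing to rail +y; the carriage's middle is at rail y = value - 0.220. It touches the back stop at 0, the front stop at 0.455. Moving mass with tray, packs and bumpers nominally 5 kg (may be 30 % less to 40 % more); no dry friction, viscous drag about 0.4 N s/m: left alone it slows with a time constant of about 12 s.
- bumper_back (a joint): Compression (m) of the back bumper, at the carriage's -y end: 0 free, 0.025 fully in. It springs back: 70 N/m, no preload, damping 2 N s/m. Black rubber block 100 mm wide across the rail, flat outer face from 30 to 70 mm above the bench, standing 30 mm out from under the tray's edge when free.
- bumper_front (a joint): Compression in m of the same kind of bumper at the carriage's front (+y) end, spring 70 N/m, damping 2 N s/m.
- back_face (a point): Centre of the back bumper's outer face, 50 mm above the bench; it moves in with the bumper. When free it is 115 mm behind (-y) the middle of the carriage.
- front_face (a point): Centre of the front bumper's outer face, 50 mm above the bench; when free 115 mm ahead (+y) of the middle of the carriage.
- tray: Steel tray fixed on the carriage, 140 mm across x 170 mm along the rail, 72 to 78 mm above the bench, with two grey lamination packs and clamps within 56 mm of the middle along the rail, top 108 mm above the bench. Origin: middle of its underside, at the carriage's middle; axes as the rail's. Not to be touched.
- carriage_tip (a point): Tip of the small brass pointer on the tray's +x edge, at the middle of the carriage along the rail, 90 mm from the rail's centre line, 75 mm above the bench.
- mark_tip (a point): Tip of the brass pointer on the fixed pointer post, 96 mm (+x) from the rail's centre line, 75 mm above the bench; the carriage tip must stop level with it (same position along the rail). The post is 85 mm high and stands 122 to 138 mm from the centre line.
- mark: The pointer post: fixed; origin on the rail's centre line at bench level level with the tip, axes as the rail's.
- flask: Bystander: glass jar with steel cap, 64 mm across, 150 mm high; origin at the centre of its underside.
- spanner: Bystander: steel spanner, 200 mm long, lying flat.
- spare_pack: Bystander: spare lamination pack, 90 x 70 x 50 mm; origin at the centre of its underside.

How it is judged (in metres and radians):
On the way:
1. the carriage stands at rest at the mark (tips within 15 mm along the rail, slower than 7 mm/s) for 2 s (y of carriage_tip in the frame of mark_tip between -0.015 and 0.015 m and velocity of joint carriage between -0.007 and 0.007 m/s), for 2 s.
At the end, for the whole second after the job is handed in: The carriage's pointer is within 15 mm of the mark's pointer along the rail, moving slower than 7 mm/s, and the robot has let go (all of step 1); the robot touches nothing.
It fails at once if the carriage runs into a stop (value of joint carriage above 0.452 m or value of joint carriage below 0.003 m).
It fails at once if the carriage is flung along faster than 0.25 m/s (velocity of joint carriage above 0.25 m/s or velocity of joint carriage below -0.25 m/s).
It fails at once if the robot touches the tray or its packs (over 2 N) (contact force between any of the arm, the fingers and tray above 2 N).
It fails at once if a bystander is pushed away (distance of any of flask, spanner, spare_pack from where it was at the start of the episode above 0.03 m).
It also fails if it takes over 42 s, if anything falls off the work surface, if the arm or the gripper's body presses on something with over 40 N, if the wrist force passes 120 N, or if a joint passes its speed limit or range.

### The arm

A 6-joint arm with a two-finger parallel gripper is mounted at the origin on the work surface. World frame = base frame: x ahead of the robot, y to its left, z up, the work surface at z = 0. Lengths are in m, angles in degrees, forces in N, time in s.
With the tool pointing down it reaches from about 0.275 to 0.75 m from the base axis. Payload 10.2 kg.
Tool frame: the origin (TCP) lies midway between the tips of the shut fingers; the grasp point (between the pads) lies 19 mm behind it; z points along the fingers, y is the line along which they close (so a half turn about z gives the same grasp; the last joint's range is limited). The gripper opens to 88 mm and grips with 3 to 60 N. Pads are 18 mm wide; open, the fingers measure 123 mm over their backs; the gripper's body (75 mm by 187 mm) begins 45 mm behind the grasp point.
Start: joints at [60.596, 17.928, 85.812, -0, 76.261, -12.8], TCP at [0.15, 0.503, 0.239] pointing down, gripper open.
Joint ranges: [-168.41, 168.41], [-55.51, 124.54], [10.69, 146.95], [-70.63, 250.63], [1, 178], [-165.06, 165.06]. Speed limits (degrees/s): [136.94, 136.94, 172.46, 180, 180, 180].

### API

Orientations are given as a 3x3 rotation matrix whose columns are the frame's x, y, z axes.
In Python, from plant import ctrl gives the robot as it stands. The module is installed in compiled form; this text tells all that it offers.
- The arm moves only by the shell command python3 -m crank 'ROWS' [OPENING] [FORCE]. ROWS is JSON, a list of rows, each an object of numbers: "x", "y", "z": the shift along the tool's x, y, z in m; "yaw": the turn about the tool's z in degrees. A call has 1 to 10 rows; each row shifts and turns the commanded pose from where the row before left it, along the tool's axes as they then stand; what a row does not reach is not made up. A row lasts 1/12 s, in which the tool goes at most 41.7 mm and 7.16 degrees, less where a joint would pass 70% of its speed; a pose out of reach is approached as far as the arm can. A call with a gripper value outside its range is refused whole. OPENING is the opening, from 0 (shut) to 1 (fully open), set as the call begins (- or left out, the last holds). The fingers move at their own pace and stop on an object; FORCE is the grip in N (left out, the last holds). Time passes only in rows, so rows that do not move let the fingers close. It gives the time, the measured TCP pose, the force, the opening and the grip force at its end, in the units of the state.
- ctrl.get_obs(): the state, without advancing time (a new reading comes with each control period).
- ctrl.grab_frame(name): name is "side" or "top" or "wrist"; returns a dict with "pixels" (400x640x3 uint8, blue, green, red), "mtx" (3x3 intrinsics, pixels), "world_from_camera" (4x4, takes a point from camera to world coordinates); the wrist camera has in their place "mount" (4x4, takes a point from camera to tool coordinates, whose origin is the TCP and whose axes are the flange's). Camera axes: x right, y up, looking along -z (the intrinsics and any distortion apply to the point x, -y, -z); pixel columns grow to the right and rows downward; lengths in m; the calibration is good to about 2 mm. A picture is of the moment at which its call begins: read the wrist's pose just before it. There is no depth.
- ctrl.sign_off(): hands the job in; it is judged then, once.
The state is a dict: "time": time; "joint_positions": joint angles; "joint_vel": joint speeds; "joint_torque": joint torques, N m; "position": TCP position; "orientation": TCP orientation; "ft_force": force on the tool from outside, world axes, zero at the start; "moment": the same for the moment, N m; "opening": finger opening in m; "gripper_force": force on a finger pad.
Only numpy, scipy, OpenCV 4.12 (cv2) and the standard library are available. Lean on these libraries where they do the work, as an engineer would, in place of code of your own. Each camera call takes 0.05 s, during which the arm holds its last target. There are 200 camera calls.

## Working session

There is one attempt and no reset: what is moved stays moved. The work goes in short steps, Python scripts to look and compute and a shell command to move; the robot and the scene stay as the last step left them, time stands still between calls to the robot, and variables do not carry over. Pictures are saved under pics/ and viewed, at most 10 in all, crops included, and the job is handed in when it is done.

```bash
mkdir -p pics
python3 - <<'E'
from plant import ctrl
import cv2,numpy as np
o=ctrl.get_obs();print(o['time'],o['position'],o['orientation'],o['ft_force'],o['opening'])
for n in('top','side'):
    f=ctrl.grab_frame(n);cv2.imwrite(f'pics/{n}0.png',f['pixels']);print(n,f['mtx'],f['world_from_camera'],[k for k in f])
E
```

```text
0.0 [0.14988648 0.50290227 0.23818128] [[-9.58294509e-01  2.85781751e-01 -6.51171783e-04]
 [ 2.85782318e-01  9.58293955e-01 -1.07809001e-03]
 [ 3.15915533e-04 -1.21922112e-03 -9.99999207e-01]] [-0.19735896  0.06841348 -0.368666  ] 0.08844180078450892
top [[497.13528275   0.         322.84715502]
 [  0.         497.13528275 202.88272692]
 [  0.           0.           1.        ]] [[ 0.01558114  0.98172261 -0.18967853  0.41672651]
 [-0.99981191  0.01748833  0.00838512 -0.00297922]
 [ 0.01154902  0.1895122   0.98181044  1.29458779]
 [ 0.          0.          0.          1.        ]] ['pixels', 'mtx', 'world_from_camera']
side [[375.25727208   0.         321.63000553]
 [  0.         375.25727208 193.98855151]
 [  0.           0.           1.        ]] [[ 0.95627458  0.16390246 -0.24222905  0.41653216]
 [-0.29152598  0.46766858 -0.83444515 -0.78952723]
 [-0.0234847   0.86857474  0.4950014   0.54854185]
 [ 0.          0.          0.          1.        ]] ['pixels', 'mtx', 'world_from_camera']
```

View pics/top0.png

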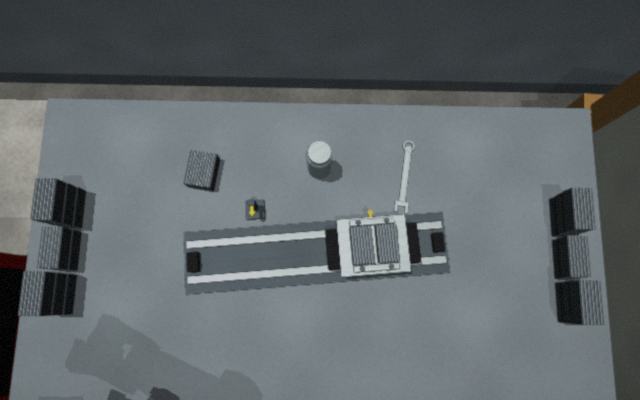

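View pics/side0.png

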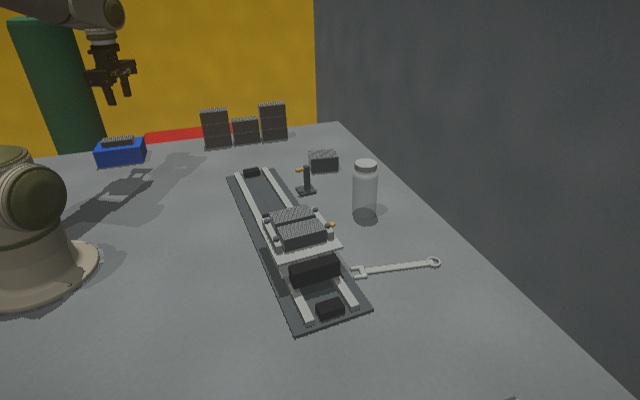

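The top view shows the rail from (185,262) to (447,243). The carriage is near the right end at about (374,246), with its brass tip near (370,213); the post tip is near (251,211). The goal is to the left, which is world +y. The jar is at (319,155) and the spanner at (405,178), both on the +x side of the rail.

```bash
cat > h.py <<'E'
from plant import ctrl
import cv2,numpy as np
def ray(f,uv,z):
    T=f['world_from_camera'];u=np.linalg.solve(f['mtx'],[uv[0],uv[1],1.]);d=T[:3,:3]@[u[0],-u[1],-u[2]];o=T[:3,3]
    return o+d*(z-o[2])/d[2]
def brass(f,area=3):
    h=cv2.cvtColor(f['pixels'],cv2.COLOR_BGR2HSV);m=cv2.inRange(h,(15,120,90),(35,255,255))
    n,l,s,c=cv2.connectedComponentsWithStats(m)
    return [(s[i].tolist(),c[i].round(1).tolist()) for i in range(1,n) if s[i][4]>=area],l
E
python3 - <<'E'
from h import *
f=ctrl.grab_frame('top')
b,l=brass(f)
for s,c in b: print(s,c,ray(f,c,.075))
h=f['pixels'].max(2)
m=(h<38).astype(np.uint8);m[:205]=0;m[300:]=0;m[:,:180]=0;m[:,460:]=0
n,l,s,c=cv2.connectedComponentsWithStats(m)
for i in range(1,n):
    if s[i][4]>40: print('dark',s[i],c[i],ray(f,c[i],.028),ray(f,c[i],.07))
for q in [(184,232),(187,294),(449,272),(444,212)]: print(q,ray(f,q,.006))
im=cv2.resize(f['pixels'][195:305,170:460],None,fx=2.75,fy=2.75,interpolation=cv2.INTER_NEAREST);cv2.imwrite('pics/c1.png',im)
E
```

```text
[584, 93, 19, 16, 182] [590.4, 99.1] [ 0.94182194 -0.71024064  0.075     ]
[249, 206, 6, 10, 41] [251.6, 210.3] [0.63039782 0.1635111  0.075     ]
[368, 210, 5, 7, 23] [369.7, 212.8] [ 0.62925601 -0.130527    0.075     ]
dark [407 223  13  40 332] [413.31626506 242.61144578] [ 0.56193998 -0.24707748  0.028     ] [ 0.55712471 -0.23898319  0.07      ]
dark [326 230  13  39 398] [332.19346734 249.31909548] [ 0.54128288 -0.03950229  0.028     ] [ 0.5371526  -0.03829118  0.07      ]
dark [431 233  14  19 208] [437.30288462 242.13942308] [ 0.56419311 -0.30869991  0.028     ] [ 0.55930313 -0.29856222  0.07      ]
dark [187 253  13  19 222] [193.38738739 261.8963964 ] [0.5035911  0.31124453 0.028     ] [0.50071067 0.30082488 0.07      ]
(184, 232) [0.58208203 0.34607254 0.006     ]
(187, 294) [0.42365928 0.32762539 0.006     ]
(449, 272) [ 0.48997657 -0.34207454  0.006     ]
(444, 212) [ 0.64687071 -0.33397158  0.006     ]
```

View pics/c1.png

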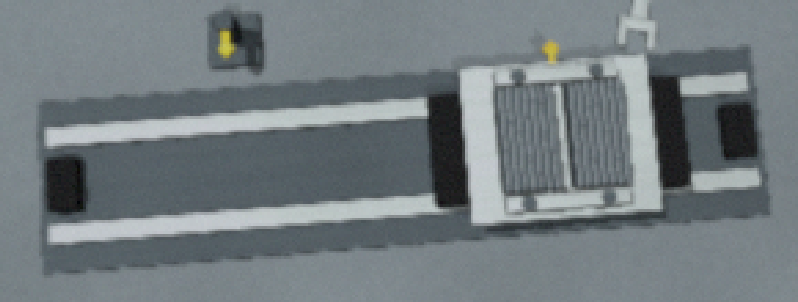

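```bash
python3 -m crank '[{"yaw":6.78},{"yaw":6.78},{"yaw":6.78},{"yaw":6.78},{"yaw":6.78},{"yaw":6.78},{"yaw":6.78},{"yaw":6.78},{"yaw":6.78},{"yaw":6.78}]' 0
python3 -m crank '[{"x":-0.034,"y":0.014},{"x":-0.034,"y":0.014},{"x":-0.034,"y":0.014},{"x":-0.034,"y":0.014},{"x":-0.034,"y":0.014},{"x":-0.034,"y":0.014},{"x":-0.034,"y":0.014},{"x":-0.034,"y":0.014},{"x":-0.034,"y":0.014},{"x":-0.034,"y":0.014}]'
cat >> h.py <<'E'
C=np.array([.534,.0013]);U=np.array([-.0973,.9953]);N=np.array([.9953,.0973])
def rail(p): d=np.asarray(p)[:2]-C; return round(float(d@U),4),round(float(d@N),4)
def look():
    "time, TCP (along,across,z) and carriage along-rail position relative to the mark"
    o=ctrl.get_obs();f=ctrl.grab_frame('top');b,l=brass(f)
    r=[rail(ray(f,c,.075)) for s,c in b if s[4]<120]
    print(round(o['time'],3),'tcp',rail(o['position']),round(o['position'][2],4),'brass',r,'F',np.round(o['ft_force'],2))
    return o,r
E
python3 -c "
from h import *
o,r=look();print(o['orientation'].round(3) if hasattr(o['orientation'],'round') else o['orientation'])"
```

```text
0.15 tcp (0.5367, -0.3334) 0.2383 brass [(0.1518, 0.1117), (-0.1407, 0.0815)] F [ 0.32 -1.05  0.22]
[[-0.958  0.286 -0.   ]
 [ 0.286  0.958 -0.001]
 [ 0.    -0.001 -1.   ]]schema error: expected keys x, y, z, yaw
schema error: expected keys x, y, z, yaw
```

```bash
python3 -m crank '[{"x":0,"y":0,"z":0,"yaw":6.78},{"x":0,"y":0,"z":0,"yaw":6.78},{"x":0,"y":0,"z":0,"yaw":6.78},{"x":0,"y":0,"z":0,"yaw":6.78},{"x":0,"y":0,"z":0,"yaw":6.78},{"x":0,"y":0,"z":0,"yaw":6.78},{"x":0,"y":0,"z":0,"yaw":6.78},{"x":0,"y":0,"z":0,"yaw":6.78},{"x":0,"y":0,"z":0,"yaw":6.78},{"x":0,"y":0,"z":0,"yaw":6.78}]' 0
python3 -c "
from h import *
o,r=look();print(o['orientation'].round(3),o['opening'])"
```

```text
time: 1.03
position: [0.15, 0.503, 0.2386]
orientation: [[-0.092, 0.996, -0.0], [0.996, 0.092, -0.0], [-0.0, -0.0, -1.0]]
ft_force: [0.3, -0.4, -0.0]
opening: 0.0238
gripper_force: 0.0
1.033 tcp (0.5367, -0.3334) 0.2386 brass [(0.1518, 0.1117), (-0.1405, 0.082)] F [ 0.34 -0.38 -0.02]
[[-0.092  0.996 -0.   ]
 [ 0.996  0.092 -0.   ]
 [-0.    -0.    -1.   ]] 0.023840570389578146
```

```bash
python3 -m crank '[{"x":-0.034,"y":0.014,"z":0,"yaw":0},{"x":-0.034,"y":0.014,"z":0,"yaw":0},{"x":-0.034,"y":0.014,"z":0,"yaw":0},{"x":-0.034,"y":0.014,"z":0,"yaw":0},{"x":-0.034,"y":0.014,"z":0,"yaw":0},{"x":-0.034,"y":0.014,"z":0,"yaw":0},{"x":-0.034,"y":0.014,"z":0,"yaw":0},{"x":-0.034,"y":0.014,"z":0,"yaw":0},{"x":-0.034,"y":0.014,"z":0,"yaw":0},{"x":-0.034,"y":0.014,"z":0,"yaw":0}]'
python3 -m crank '[{"x":-0.034,"y":0.014,"z":0,"yaw":0},{"x":-0.034,"y":0.014,"z":0,"yaw":0},{"x":-0.034,"y":0.014,"z":0,"yaw":0},{"x":-0.034,"y":0.014,"z":0,"yaw":0},{"x":-0.034,"y":0.014,"z":0,"yaw":0},{"x":-0.034,"y":0.014,"z":0,"yaw":0},{"x":-0.034,"y":0.014,"z":0,"yaw":0},{"x":-0.034,"y":0.014,"z":0,"yaw":0},{"x":-0.034,"y":0.014,"z":0,"yaw":0},{"x":-0.034,"y":0.014,"z":0,"yaw":0}]'
python3 -c "
from h import *
look()"
```

```text
time: 1.92
position: [0.3228, 0.1767, 0.2389]
orientation: [[-0.101, 0.995, 0.0], [0.995, 0.101, 0.0], [0.0, 0.0, -1.0]]
ft_force: [0.5, 1.1, -0.2]
opening: 0.0008
gripper_force: 0.0
time: 2.75
position: [0.4955, -0.1482, 0.2386]
orientation: [[-0.1, 0.995, -0.0], [0.995, 0.1, 0.0], [0.0, -0.0, -1.0]]
ft_force: [0.9, 1.1, -0.3]
opening: 0.0005
gripper_force: 0.0
2.75 tcp (-0.145, -0.0529) 0.2386 brass [(0.1518, 0.1117), (-0.14, 0.082)] F [ 0.92  1.06 -0.28]
```

```bash
python3 -m crank '[{"x":-0.037,"y":0.013,"z":0,"yaw":0},{"x":-0.037,"y":0.013,"z":0,"yaw":0},{"x":-0.037,"y":0.013,"z":0,"yaw":0},{"x":-0.036,"y":0.013,"z":0,"yaw":0},{"x":0,"y":0,"z":0.038,"yaw":0},{"x":0,"y":0,"z":0.038,"yaw":0},{"x":0,"y":0,"z":0.038,"yaw":0},{"x":0,"y":0,"z":0.038,"yaw":0},{"x":0,"y":0,"z":0.038,"yaw":0},{"x":0,"y":0,"z":0,"yaw":0}]'
python3 - <<'E'
from h import *
look()
f=ctrl.grab_frame('side');cv2.imwrite('pics/s2.png',cv2.resize(f['pixels'][180:360,200:420],None,fx=3,fy=3))
E
```

```text
time: 3.63
position: [0.5578, -0.2851, 0.0413]
orientation: [[-0.1, 0.995, -0.01], [0.995, 0.1, 0.008], [0.009, -0.009, -1.0]]
ft_force: [-1.6, 0.5, -1.5]
opening: 0.0004
gripper_force: 0.0
3.633 tcp (-0.2874, -0.0041) 0.0413 brass [(0.1518, 0.1117), (-0.1407, 0.0815)] F [-1.59  0.48 -1.5 ]
```

View pics/s2.png

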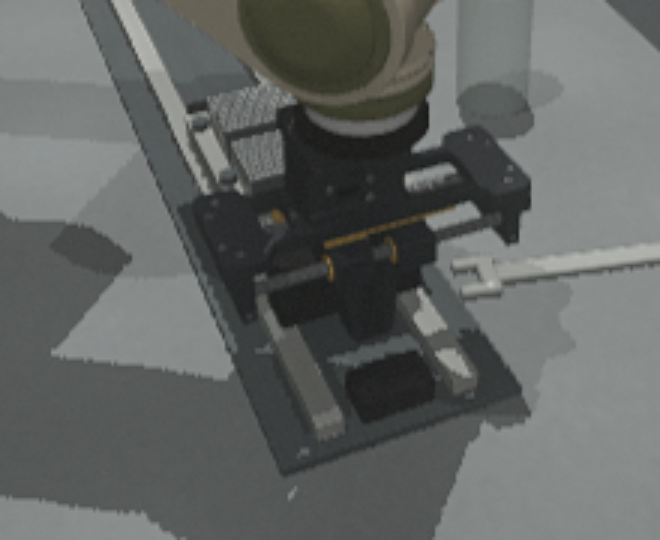

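The fingers are shut and stand between the back stop and the back bumper, with the gripper body above the tray. I'll push at a constant 0.03 m/s, so the spring should send the carriage off at about 0.055 m/s.

```bash
python3 -m crank '[{"x":0.003,"y":0.004,"z":-0.004,"yaw":0},{"x":0.003,"y":0,"z":0,"yaw":0},{"x":0.003,"y":0,"z":0,"yaw":0},{"x":0.0025,"y":0,"z":0,"yaw":0},{"x":0.0025,"y":0,"z":0,"yaw":0},{"x":0.0025,"y":0,"z":0,"yaw":0},{"x":0.0025,"y":0,"z":0,"yaw":0},{"x":0.0025,"y":0,"z":0,"yaw":0}]'|head -2
python3 -c "
from h import *
look()"
python3 -m crank '[{"x":0.0025,"y":0,"z":0,"yaw":0},{"x":0.0025,"y":0,"z":0,"yaw":0},{"x":0.0025,"y":0,"z":0,"yaw":0},{"x":0.0025,"y":0,"z":0,"yaw":0},{"x":0.0025,"y":0,"z":0,"yaw":0},{"x":0.0025,"y":0,"z":0,"yaw":0}]'|head -2
python3 -c "
from h import *
look()"
python3 -m crank '[{"x":0.0025,"y":0,"z":0,"yaw":0},{"x":0.0025,"y":0,"z":0,"yaw":0},{"x":0.0025,"y":0,"z":0,"yaw":0}]'|head -2
python3 -c "
from h import *
look()"
```

```text
time: 4.4
position: [0.5629, -0.2655, 0.0527]
4.4 tcp (-0.2684, 0.0028) 0.0527 brass [(0.1518, 0.1117), (-0.1407, 0.0817)] F [ 0.32  0.14 -0.04]
time: 4.95
position: [0.5615, -0.2506, 0.0527]
4.95 tcp (-0.2534, 0.0028) 0.0527 brass [(0.1518, 0.1117), (-0.1362, 0.0818)] F [ 0.06 -0.49 -0.84]
time: 5.25
position: [0.5608, -0.2432, 0.0527]
5.25 tcp (-0.2459, 0.0029) 0.0527 brass [(0.1518, 0.1117), (-0.1241, 0.0815)] F [-0.74  1.18  0.15]
```

```bash
python3 -m crank '[{"x":0.0025,"y":0,"z":0,"yaw":0},{"x":0.0025,"y":0,"z":0,"yaw":0},{"x":0.0025,"y":0,"z":0,"yaw":0}]'|head -2
python3 -c "
from h import *
look()"
python3 -m crank '[{"x":0,"y":0,"z":0,"yaw":0},{"x":-0.01,"y":0,"z":0,"yaw":0},{"x":-0.01,"y":0,"z":-0.02,"yaw":0},{"x":0,"y":0,"z":-0.04,"yaw":0},{"x":0,"y":0,"z":-0.04,"yaw":0}]'|head -2
python3 -c "
from h import *
look()"
```

```text
time: 5.55
position: [0.56, -0.2356, 0.0527]
5.55 tcp (-0.2384, 0.0028) 0.0527 brass [(-0.7434, 0.304), (0.1518, 0.1117), (-0.1094, 0.0822)] F [-0.72 -0.27 -0.6 ]
time: 6.02
position: [0.5613, -0.2568, 0.153]
6.017 tcp (-0.2595, 0.0021) 0.153 brass [(0.1518, 0.1117), (-0.0886, 0.0818)] F [ 0.09 -0.72  0.66]
```

```bash
python3 -m crank '[{"x":0.039,"y":0,"z":0,"yaw":0},{"x":0.039,"y":0,"z":0,"yaw":0},{"x":0.039,"y":0,"z":0,"yaw":0},{"x":0.039,"y":0,"z":0,"yaw":0},{"x":0.039,"y":0,"z":0,"yaw":0},{"x":0.039,"y":0,"z":0,"yaw":0},{"x":0.039,"y":0,"z":0,"yaw":0},{"x":0.039,"y":0,"z":0,"yaw":0},{"x":0.039,"y":0,"z":0,"yaw":0},{"x":0.039,"y":0,"z":0,"yaw":0}]'|head -2
python3 -m crank '[{"x":0.039,"y":0,"z":0,"yaw":0},{"x":0.039,"y":0,"z":0,"yaw":0},{"x":0.039,"y":0,"z":0,"yaw":0},{"x":0.037,"y":0,"z":0,"yaw":0},{"x":0,"y":0,"z":0.034,"yaw":0},{"x":0,"y":0,"z":0.034,"yaw":0},{"x":0,"y":0,"z":0.032,"yaw":0}]'|head -2
python3 -c "
from h import *
look()"
```

```text
time: 6.9
position: [0.5241, 0.1336, 0.1529]
time: 7.48
position: [0.5092, 0.2859, 0.0513]
7.483 tcp (0.2856, 0.003) 0.0513 brass [(-0.7434, 0.304), (0.1518, 0.1117), (-0.0254, 0.0813)] F [ 0.62 -0.29 -0.75]
```

```bash
for i in 1 2; do python3 -m crank '[{"x":-0.001,"y":0,"z":0,"yaw":0},{"x":0,"y":0,"z":0,"yaw":0},{"x":0,"y":0,"z":0,"yaw":0},{"x":0,"y":0,"z":0,"yaw":0},{"x":0,"y":0,"z":0,"yaw":0},{"x":0,"y":0,"z":0,"yaw":0},{"x":0,"y":0,"z":0,"yaw":0},{"x":0,"y":0,"z":0,"yaw":0},{"x":0,"y":0,"z":0,"yaw":0},{"x":0,"y":0,"z":0,"yaw":0}]'|head -1
python3 -c "
from h import *
look()"; done
```

```text
time: 8.37
8.367 tcp (0.2844, 0.0027) 0.0527 brass [(0.1518, 0.1117), (0.0097, 0.0821)] F [ 0.58 -0.03  0.19]
time: 9.25
9.25 tcp (0.2833, 0.0028) 0.0527 brass [(0.1518, 0.1117), (0.0421, 0.0817)] F [0.32 0.3  0.06]
```

```bash
python3 -m crank '[{"x":-0.006,"y":0,"z":0,"yaw":0},{"x":-0.006,"y":0,"z":0,"yaw":0},{"x":-0.006,"y":0,"z":0,"yaw":0},{"x":-0.0065,"y":0,"z":0,"yaw":0},{"x":0,"y":0,"z":0,"yaw":0},{"x":0,"y":0,"z":0,"yaw":0},{"x":0,"y":0,"z":0,"yaw":0},{"x":0,"y":0,"z":0,"yaw":0},{"x":0,"y":0,"z":0,"yaw":0},{"x":0,"y":0,"z":0,"yaw":0}]'|head -1
python3 -c "
from h import *
look()"
python3 -m crank '[{"x":0,"y":0,"z":0,"yaw":0},{"x":0,"y":0,"z":0,"yaw":0},{"x":0,"y":0,"z":0,"yaw":0},{"x":0,"y":0,"z":0,"yaw":0},{"x":0,"y":0,"z":0,"yaw":0},{"x":0,"y":0,"z":0,"yaw":0},{"x":0,"y":0,"z":0,"yaw":0},{"x":0,"y":0,"z":0,"yaw":0},{"x":0,"y":0,"z":0,"yaw":0},{"x":0,"y":0,"z":0,"yaw":0}]'|head -1
python3 -c "
from h import *
look()"
```

```text
time: 10.13
10.133 tcp (0.2591, 0.0027) 0.0527 brass [(-0.7434, 0.304), (0.1518, 0.1117), (0.0729, 0.0816)] F [ 0.24 -0.06 -0.19]
time: 11.02
11.017 tcp (0.2589, 0.0028) 0.0527 brass [(-0.7434, 0.304), (0.1518, 0.1117), (0.1017, 0.0814)] F [-0.29 -0.85 -0.27]
```

```bash
python3 -m crank '[{"x":0,"y":0,"z":0,"yaw":0},{"x":0,"y":0,"z":0,"yaw":0},{"x":0,"y":0,"z":0,"yaw":0},{"x":0,"y":0,"z":0,"yaw":0},{"x":0,"y":0,"z":0,"yaw":0},{"x":0,"y":0,"z":0,"yaw":0},{"x":0,"y":0,"z":0,"yaw":0},{"x":0,"y":0,"z":0,"yaw":0},{"x":0,"y":0,"z":0,"yaw":0}]'|head -1
python3 -m crank '[{"x":0.00107,"y":0,"z":0,"yaw":0},{"x":0.00107,"y":0,"z":0,"yaw":0},{"x":0.00107,"y":0,"z":0,"yaw":0},{"x":0.00107,"y":0,"z":0,"yaw":0},{"x":0.00107,"y":0,"z":0,"yaw":0},{"x":0.00107,"y":0,"z":0,"yaw":0},{"x":0.00107,"y":0,"z":0,"yaw":0},{"x":0.00107,"y":0,"z":0,"yaw":0},{"x":0.00107,"y":0,"z":0,"yaw":0},{"x":0.00107,"y":0,"z":0,"yaw":0}]'|head -2
python3 -c "
from h import *
look()"
python3 -m crank '[{"x":0.00107,"y":0,"z":0,"yaw":0},{"x":0.00107,"y":0,"z":0,"yaw":0},{"x":0.00107,"y":0,"z":0,"yaw":0},{"x":0.00107,"y":0,"z":0,"yaw":0}]'|head -2
python3 -c "
from h import *
look()"
```

```text
time: 11.82
time: 12.65
position: [0.5105, 0.27, 0.0527]
12.65 tcp (0.2697, 0.0027) 0.0527 brass [(-0.7434, 0.304), (0.1516, 0.1117), (0.1477, 0.0826)] F [-0.12 -0.33  0.27]
time: 13.03
position: [0.5101, 0.2742, 0.0527]
13.033 tcp (0.274, 0.0027) 0.0527 brass [(-0.7434, 0.304), (0.1518, 0.1117), (0.1497, 0.0828)] F [ 0.57 -0.64 -0.15]
```

```bash
python3 -m crank '[{"x":0.00107,"y":0,"z":0,"yaw":0},{"x":0.00107,"y":0,"z":0,"yaw":0},{"x":0.00107,"y":0,"z":0,"yaw":0}]'|head -2
python3 -c "
from h import *
look()"
python3 -m crank '[{"x":0.00107,"y":0,"z":0,"yaw":0},{"x":0.00107,"y":0,"z":0,"yaw":0},{"x":0.00107,"y":0,"z":0,"yaw":0},{"x":0.00107,"y":0,"z":0,"yaw":0},{"x":0.00107,"y":0,"z":0,"yaw":0},{"x":0.00107,"y":0,"z":0,"yaw":0}]'|head -2
python3 -c "
from h import *
look()"
```

```text
time: 13.33
position: [0.5098, 0.2774, 0.0527]
13.333 tcp (0.2771, 0.0028) 0.0527 brass [(0.1518, 0.1117), (0.1482, 0.0824)] F [0.41 0.4  0.3 ]
time: 13.88
position: [0.5091, 0.2838, 0.0527]
13.883 tcp (0.2836, 0.0027) 0.0527 brass [(-0.7434, 0.304), (0.1518, 0.1117), (0.1475, 0.0826)] F [-0.29  0.24 -0.2 ]
```

```bash
python3 -m crank '[{"x":0.006,"y":0,"z":0,"yaw":0},{"x":0.006,"y":0,"z":0,"yaw":0},{"x":0,"y":0,"z":-0.01,"yaw":0},{"x":0,"y":0,"z":-0.03,"yaw":0},{"x":0,"y":0,"z":-0.03,"yaw":0},{"x":0,"y":0,"z":-0.03,"yaw":0},{"x":0,"y":0,"z":-0.02,"yaw":0},{"x":0,"y":0,"z":0,"yaw":0},{"x":0,"y":0,"z":0,"yaw":0},{"x":0,"y":0,"z":0,"yaw":0}]'|head -2
python3 - <<'E'
from h import *
look();look();f=ctrl.grab_frame('top');cv2.imwrite('pics/c2.png',cv2.resize(f['pixels'][195:305,170:460],None,fx=2.75,fy=2.75,interpolation=cv2.INTER_NEAREST))
print([(s,c) for s,c in brass(f)[0]])
E
```

```text
time: 14.77
position: [0.5074, 0.2955, 0.1718]
14.767 tcp (0.2955, 0.0022) 0.1718 brass [(-0.7434, 0.304), (0.1518, 0.1117), (0.1448, 0.0826)] F [-0.05  0.03 -0.96]
14.817 tcp (0.2954, 0.0021) 0.1714 brass [(-0.7434, 0.304), (0.1518, 0.1117), (0.1447, 0.0829)] F [-0.1   0.09  0.32]
[([584, 93, 19, 16, 182], [590.4, 99.1]), ([591, 110, 1, 3, 3], [591.0, 111.0]), ([250, 206, 5, 10, 40], [251.7, 210.3]), ([253, 219, 6, 7, 25], [255.4, 221.6])]
```

View pics/c2.png

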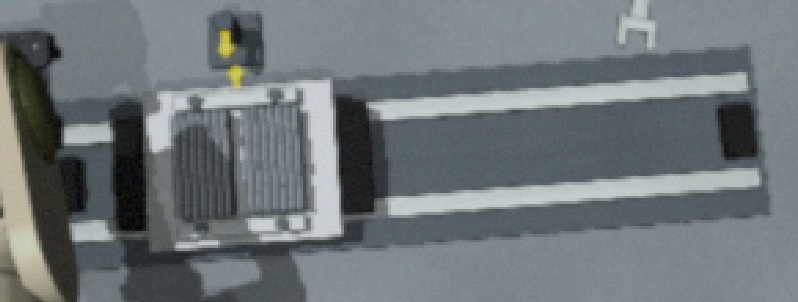

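The picture shows the pointers almost in line, with the carriage tip at (255,222) and the post tip at (252,210). The carriage is still creeping back at about 2 mm/s and sits 7 mm short. I'll go round behind it and stop the creep gently on the back bumper.

```bash
python3 -m crank '[{"x":-0.036,"y":0,"z":0,"yaw":0},{"x":-0.036,"y":0,"z":0,"yaw":0},{"x":-0.036,"y":0,"z":0,"yaw":0},{"x":-0.036,"y":0,"z":0,"yaw":0},{"x":-0.036,"y":0,"z":0,"yaw":0},{"x":-0.036,"y":0,"z":0,"yaw":0},{"x":-0.036,"y":0,"z":0,"yaw":0},{"x":-0.040,"y":0,"z":0,"yaw":0},{"x":0,"y":0,"z":0.038,"yaw":0}]'|head -2
python3 -m crank '[{"x":0,"y":0,"z":0.038,"yaw":0},{"x":0,"y":0,"z":0.036,"yaw":0},{"x":0,"y":0,"z":0.006,"yaw":0},{"x":0,"y":0,"z":0,"yaw":0}]'|head -2
python3 -c "
from h import *
look();look()"
```

```text
time: 15.67
position: [0.54, -0.0012, 0.1392]
time: 16.0
position: [0.5352, 0.0053, 0.0529]
16.0 tcp (0.0038, 0.0016) 0.0529 brass [(-0.7434, 0.304), (0.1518, 0.1117), (0.1408, 0.0826)] F [-0.2  -0.37  0.76]
16.05 tcp (0.0035, 0.003) 0.0551 brass [(0.1521, 0.1117), (0.1408, 0.0826)] F [ 0.1  -0.14  0.66]
```

```bash
python3 -m crank '[{"x":0.005,"y":0,"z":0,"yaw":0},{"x":0.004,"y":0,"z":0,"yaw":0},{"x":0.0015,"y":0,"z":0,"yaw":0},{"x":-0.00004,"y":0,"z":0,"yaw":0},{"x":-0.00004,"y":0,"z":0,"yaw":0},{"x":-0.00004,"y":0,"z":0,"yaw":0},{"x":-0.00004,"y":0,"z":0,"yaw":0},{"x":-0.00004,"y":0,"z":0,"yaw":0}]'|head -2
python3 -c "
from h import *
look()"
python3 -m crank '[{"x":-0.00004,"y":0,"z":0,"yaw":0},{"x":-0.00004,"y":0,"z":0,"yaw":0},{"x":-0.00004,"y":0,"z":0,"yaw":0},{"x":-0.00004,"y":0,"z":0,"yaw":0},{"x":-0.00004,"y":0,"z":0,"yaw":0}]'|head -2
python3 -c "
from h import *
look()"
python3 -m crank '[{"x":-0.00004,"y":0,"z":0,"yaw":0},{"x":-0.00004,"y":0,"z":0,"yaw":0},{"x":-0.00004,"y":0,"z":0,"yaw":0},{"x":-0.00004,"y":0,"z":0,"yaw":0},{"x":-0.00004,"y":0,"z":0,"yaw":0}]'|head -2
python3 -c "
from h import *
look()"
```

```text
time: 16.77
position: [0.5355, 0.0152, 0.0547]
16.767 tcp (0.0137, 0.0028) 0.0547 brass [(0.1518, 0.1117), (0.1396, 0.0825)] F [-0.54 -0.76 -0.05]
time: 17.23
position: [0.5354, 0.0151, 0.0547]
17.233 tcp (0.0136, 0.0028) 0.0547 brass [(-0.7434, 0.304), (0.1518, 0.1117), (0.1381, 0.0821)] F [-0.41  0.2   0.9 ]
time: 17.7
position: [0.5355, 0.0149, 0.0547]
17.7 tcp (0.0134, 0.0028) 0.0547 brass [(0.1518, 0.1117), (0.138, 0.0836)] F [-0.4   0.06  0.21]
```

```bash
python3 -m crank '[{"x":0,"y":0,"z":0,"yaw":0},{"x":0,"y":0,"z":0,"yaw":0},{"x":0,"y":0,"z":0,"yaw":0},{"x":0,"y":0,"z":0,"yaw":0},{"x":0,"y":0,"z":0,"yaw":0},{"x":0,"y":0,"z":0,"yaw":0}]'|head -2
python3 -c "
from h import *
look()"
python3 -m crank '[{"x":0,"y":0,"z":0,"yaw":0},{"x":0,"y":0,"z":0,"yaw":0},{"x":0,"y":0,"z":0,"yaw":0},{"x":0,"y":0,"z":0,"yaw":0},{"x":0,"y":0,"z":0,"yaw":0},{"x":0,"y":0,"z":0,"yaw":0}]'|head -2
python3 -c "
from h import *
look();look()"
```

```text
time: 18.25
position: [0.5355, 0.0149, 0.0547]
18.25 tcp (0.0134, 0.0028) 0.0547 brass [(-0.7434, 0.304), (0.1518, 0.1115), (0.1393, 0.0827)] F [0.16 0.62 0.83]
time: 18.8
position: [0.5355, 0.0149, 0.0547]
18.8 tcp (0.0134, 0.0028) 0.0547 brass [(-0.7434, 0.304), (0.1518, 0.1117), (0.1398, 0.0825)] F [ 0.5   0.18 -0.52]
18.85 tcp (0.0134, 0.0028) 0.0547 brass [(0.1518, 0.1117), (0.1403, 0.082)] F [ 0.05 -0.07  0.07]
```

It is now creeping forward at about 1.5 mm/s and will coast to rest near the mark. I'll retreat and watch it.

```bash
python3 -m crank '[{"x":-0.01,"y":0,"z":0,"yaw":0},{"x":-0.01,"y":0,"z":0,"yaw":0},{"x":-0.01,"y":0,"z":-0.02,"yaw":0},{"x":0,"y":0,"z":-0.03,"yaw":0},{"x":0,"y":0,"z":-0.03,"yaw":0},{"x":0,"y":0,"z":-0.03,"yaw":0},{"x":0,"y":0,"z":-0.02,"yaw":0},{"x":0,"y":0,"z":0,"yaw":0},{"x":0,"y":0,"z":0,"yaw":0},{"x":0,"y":0,"z":0,"yaw":0}]'|head -2
for i in 1 2 3; do python3 -c "
from h import *
look()"
python3 -m crank '[{"x":0,"y":0,"z":0,"yaw":0},{"x":0,"y":0,"z":0,"yaw":0},{"x":0,"y":0,"z":0,"yaw":0},{"x":0,"y":0,"z":0,"yaw":0},{"x":0,"y":0,"z":0,"yaw":0},{"x":0,"y":0,"z":0,"yaw":0},{"x":0,"y":0,"z":0,"yaw":0},{"x":0,"y":0,"z":0,"yaw":0},{"x":0,"y":0,"z":0,"yaw":0},{"x":0,"y":0,"z":0,"yaw":0}]'|head -1; done
python3 -c "
from h import *
look()"
```

```text
time: 19.73
position: [0.5379, -0.0155, 0.1835]
19.733 tcp (-0.0171, 0.0023) 0.1835 brass [(0.1518, 0.1117), (0.1406, 0.0823)] F [-0.05  0.25 -0.6 ]
time: 20.62
20.617 tcp (-0.0166, 0.0028) 0.1847 brass [(-0.7434, 0.304), (0.1518, 0.1115), (0.1423, 0.0827)] F [-0.19 -0.78  0.52]
time: 21.5
21.5 tcp (-0.0166, 0.0028) 0.1847 brass [(0.1518, 0.1117), (0.1428, 0.082)] F [ 0.41  0.43 -0.22]
time: 22.38
22.383 tcp (-0.0166, 0.0028) 0.1847 brass [(0.1518, 0.1117), (0.1433, 0.0828)] F [-0.73  0.2   0.98]
```

```bash
for i in 1 2 3 4 5 6 7; do
python3 -m crank '[{"x":0,"y":0,"z":0,"yaw":0},{"x":0,"y":0,"z":0,"yaw":0},{"x":0,"y":0,"z":0,"yaw":0},{"x":0,"y":0,"z":0,"yaw":0},{"x":0,"y":0,"z":0,"yaw":0},{"x":0,"y":0,"z":0,"yaw":0},{"x":0,"y":0,"z":0,"yaw":0},{"x":0,"y":0,"z":0,"yaw":0},{"x":0,"y":0,"z":0,"yaw":0},{"x":0,"y":0,"z":0,"yaw":0}]'>/dev/null; python3 -c "
from h import *
look()"; done
```

```text
23.267 tcp (-0.0166, 0.0028) 0.1847 brass [(-0.7434, 0.304), (0.1518, 0.1117), (0.1445, 0.0829)] F [ 0.18 -0.39 -0.  ]
24.15 tcp (-0.0166, 0.0028) 0.1847 brass [(0.1518, 0.1117), (0.1452, 0.0827)] F [0.03 0.11 0.68]
25.033 tcp (-0.0166, 0.0028) 0.1847 brass [(0.1518, 0.1115), (0.1452, 0.0829)] F [ 0.39 -0.66  0.12]
25.917 tcp (-0.0166, 0.0028) 0.1847 brass [(0.1518, 0.1117), (0.1458, 0.0825)] F [ 0.08 -0.01 -0.79]
26.8 tcp (-0.0166, 0.0028) 0.1847 brass [(-0.7434, 0.304), (0.1518, 0.1115), (0.1472, 0.0823)] F [-0.18  0.33  0.64]
27.683 tcp (-0.0166, 0.0028) 0.1847 brass [(0.1518, 0.1117), (0.1477, 0.0829)] F [ 0.3  -0.27 -0.25]
28.567 tcp (-0.0166, 0.0028) 0.1847 brass [(0.1518, 0.1117), (0.148, 0.0829)] F [ 0.16 -0.57  0.21]
```

The carriage is about 4 mm from the mark, moving slower than 1 mm/s, and the robot is clear.

```bash
python3 -c "
from plant import ctrl
print(ctrl.sign_off())"
```

```text
the job is handed in; nothing more can be done
None
```

I handed the job in at about 28.6 s with the carriage pointer about 4 mm short of the mark, creeping at about 0.5 mm/s (limit 7 mm/s) after more than 8 s untouched, and the arm clear; no verdict came back.

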